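Unstack the culture delivery and load the sample carrier

TASK

Take the stack apart: set the Petri dish in the middle of the light box's round glass, then load the sample carrier from the bottom up, putting the slide box in the middle of its floor, then the divider plate on its two ledges, then standing the sample jar in the middle of the divider. Slide box and divider lie lengthwise and centred in the carrier. Set everything down gently without dropping it, keep the dish and jar upright throughout, and leave the beaker, tube rack and wash bottle standing where they are.

Things in the scene. Friction and masses are not known exactly. Their poses are not given: they have to be found in the camera images.
- dish_mid (a point): Small lidded Petri dish, a pale, milky flat disc, 54 mm diameter, 15 mm high, 40 g; lies loose on top of the slide box. The point is its centre, half-way up; z is its upward axis.
- slidebox_mid (a point): Closed black microscope-slide box, 96 (its x) x 52 (its y) x 30 mm high, 120 g, with a paper label on its lid; lies loose lengthwise on the divider plate, under the dish. The point is its centre, half-way up. Either end may lead.
- divider_mid (a point): Grey plastic divider plate under the slide box: a board 184 (its x) x 60 (its y) x 10 mm thick, 110 g. The point is the board's centre, 5 mm below its top face. Two cross ribs below it (12 mm in x, 56 mm in y, 10 mm high, 64 mm either side of the middle) hold the board's underside 10 mm off the bench. Either end may lead.
- jar_mid (a point): White round sample jar with a grey screw lid, standing alone on the bench: 60 mm high, 45 mm diameter, lid (top 18 mm) 48 mm diameter, 90 g. The point is its centre, 30 mm above its foot; z is its upward axis.
- carrier_floor (a point): Aluminium carrier, fixed, open above and along its long sides. Point: centre of its floor's upper face, 6 mm over the bench; x from cheek to cheek, z up. Floor 214 (x) x 84 (y) mm; cheeks 75 mm high, inner faces at x +-100 mm; ledges on them from 100 in to 78 mm, upper face 46 mm above the floor. Divider lies on the ledges, ribs between them, 8 mm play; its point is then 51 mm up.
- lightbox_glass (a point): White viewing light box, fixed to the bench, 160 (its x) x 130 (its y) x 28 mm high, with a round pale glass 80 mm in diameter in the middle of its top, standing 3 mm proud inside a grey ring. The point is the centre of the glass's upper face, 31 mm above the bench; z up.
- beaker: Bystander: clear glass beaker, 64 mm diameter, 80 mm high. Origin at the centre of its underside.
- tuberack: Bystander: white rack with ten blue-capped tubes, 55 x 110 mm, 98 mm high with the tubes. Origin at the centre of its underside.
- washbottle: Bystander: white bottle with red cap, 60 mm diameter, 160 mm high. Origin at the centre of its underside.
Things that resemble listed ones, but are neither listed nor needed, are in the scene too. What is meant by the part that bears slidebox_mid is not yellow, and is the larger of those in its own colour.

How it is judged:
By the outcome, as a careful person would: the job done as asked, in the order asked, and still so for the second after the job is handed in, with the robot touching nothing.
It also fails if it takes over 128 s, if anything falls off the work surface, if the arm or the gripper's body presses on something with over 40 N, if the wrist force passes 120 N, or if a joint passes its speed limit or range.

ROBOT

A 6-joint arm with a two-finger parallel gripper is mounted at the origin on the work surface. World frame = base frame: x ahead of the robot, y to its left, z up, the work surface at z = 0. Lengths are in m, angles in rad, forces in N, time in s.
With the tool pointing down it reaches from about 0.3 to 0.775 m from the base axis. Payload 14.6 kg.
Tool frame: the origin (TCP) lies on the centre line of the jaws, within the pads' length; the fingertips stand 19 mm ahead of it and the grasp point (between the pads) is the TCP; y points along the fingers, x is the direction in which the jaws open and shut, and the axes are right-handed (so a half turn about y gives the same grasp; the last joint's range is limited). The gripper opens to 94 mm and grips with 3 to 60 N. Pads are 16 mm wide; open, the fingers measure 119 mm over their backs; the gripper's body (75 mm by 177 mm) begins 78 mm behind the grasp point.
Start: joints at [-1.281, 0.3, 1.521, -0, 1.321, -0.067], TCP at [0.192, -0.515, 0.224] pointing down, gripper open.
Joint ranges: [-3.03, 3.03], [-0.79, 2.21], [0.23, 2.52], [-1.04, 4.18], [0, 3.07], [-2.55, 2.55]. Speed limits (rad/s): [2.22, 2.22, 2.57, 3.14, 3.14, 3.14].

INTERFACE

Orientations are given as [roll, pitch, yaw] about the fixed x, y, z axes, in that order (R = Rz(yaw) Ry(pitch) Rx(roll)).
In Python, from station import ctrl, optics gives the robot as it stands.
- The arm moves only by the tool jog_arm, never from a script. Its argument "targets" is a list of rows, each a list of 3 entries, a list of its own where there are three numbers: the finger opening in cm, from 0 to 9.4, then the shift along the tool's x, y, z in cm, then the turn about the tool's y in rad. A call has 1 to 10 rows; each row is the pose to reach, as a shift and turn from the pose commanded when the call began, along the tool's axes at that moment; what a row does not reach only later rows make up. A row lasts 1/10 s, in which the tool goes at most 50 mm and 8.59 degrees, less where a joint would pass 70% of its speed; a pose out of reach is approached as far as the arm can. A call with a gripper value outside its range is refused whole. The fingers move at their own pace and stop on an object; "grip_force" is the grip in N (left out, the last holds). Time passes only in rows, so rows that repeat a pose let the fingers close. It gives the time, the measured TCP pose, the force and the opening at its end, in the units of the state.
- ctrl.get_obs(): the state, without advancing time (a new reading comes with each control period).
- optics.camera(name): name is "scene" or "top" or "wrist"; returns a dict with "img" (400x640x3 uint8, red, green, blue), "range_z" (400x640 float32, m along the optical axis (not along the pixel's ray), 0 where there is no reading), "camera_matrix" (3x3 intrinsics, pixels), "world_to_cam" (4x4, takes a point from world to camera coordinates); the wrist camera has in their place "mount" (4x4, takes a point from camera to tool coordinates, whose origin is the TCP and whose axes are the tool frame's). Camera axes: x right, y up, looking along -z (the intrinsics and any distortion apply to the point x, -y, -z); pixel columns grow to the right and rows downward; lengths in m; the calibration is good to about 2 mm. A picture is of the moment at which its call begins: read the wrist's pose just before it.
- ctrl.hand_in(): hands the job in, once; it reports no verdict.
The state is a dict: "time_s": time; "qpos": joint angles; "joint_vel": joint speeds; "tau": joint torques, N m; "ee_pos": TCP position; "eef_rot": TCP orientation; "force": force on the tool from outside, world axes, zero at the start; "moment": the same for the moment, N m; "grip_width": finger opening in m.
Only numpy, scipy, OpenCV 4.12 (cv2) and the standard library are available. Lean on these libraries where they do the work, as an engineer would, in place of code of your own. Each camera call takes 0.05 s, during which the arm holds its last target. There are 200 camera calls.

## Working session

There is one attempt and no reset: what is moved stays moved. The work goes in short steps, Python scripts to look and compute and a tool call to move; the robot and the scene stay as the last step left them, time stands still between calls to the robot, and variables do not carry over. Pictures are saved under pics/ and viewed, about 12 in all and at most 16, crops included, and the job is handed in when it is done.

Besides the shell and the picture viewer there is one more tool, called after "Request:" as name(argument=value, ...) on one line, values as JSON. jog_arm: Moves the arm, as the interface text tells. Its arguments: {"type":"object","properties":{"targets":{"type":"array","items":{"type":"array"}},"grip_force":{"type":"number"}},"required":["targets"]}

```bash
mkdir -p pics
cat > h.py <<'E'
import numpy as np, cv2
from station import ctrl, optics
from scipy.spatial.transform import Rotation as R
def look(name,fn=None):
    o=ctrl.get_obs(); c=optics.camera(name)
    if name=="wrist":
        T=np.eye(4); T[:3,:3]=R.from_euler('xyz',o['eef_rot']).as_matrix(); T[:3,3]=o['ee_pos']
        c2w=T@c['mount']
    else: c2w=np.linalg.inv(c['world_to_cam'])
    d=dict(img=c['img'],z=c['range_z'],K=c['camera_matrix'],c2w=c2w)
    if fn:
        cv2.imwrite(f'pics/{fn}.png',c['img'][:,:,::-1]); np.savez(f'pics/{fn}.npz',**d)
    return d
def load(fn): return dict(np.load(f'pics/{fn}.npz'))
def cloud(d):
    z=d['z']; v,u=np.mgrid[:z.shape[0],:z.shape[1]]; K=d['K']
    p=np.stack([(u-K[0,2])/K[0,0]*z,-(v-K[1,2])/K[1,1]*z,-z,np.ones_like(z)],-1)
    w=(p@d['c2w'].T)[...,:3]; w[z<=0]=np.nan
    return w
E
python3 - <<'E'
from h import *
o=ctrl.get_obs(); print(o)
for n in("scene","top"):
    d=look(n,n+'0'); print(n,d['K'],d['c2w'].round(3));
E
```

```text
{'time_s': 0.0, 'qpos': array([-1.28059731e+00,  3.00475877e-01,  1.52158526e+00, -9.09878655e-06,
        1.32072064e+00, -6.66165816e-02]), 'joint_vel': array([-7.27314211e-04, -1.99513496e-03,  5.92237803e-05,  2.68835234e-05,
        3.34396833e-04, -1.08759802e-03]), 'tau': array([ 2.42363712e-03, -5.31799364e+01, -3.52728331e+01,  7.09270779e-02,
        2.44835968e-02, -8.25109078e-05]), 'ee_pos': array([ 0.19202615, -0.51512427,  0.22388194]), 'eef_rot': array([-1.57072596e+00,  1.18707392e-03, -1.21397843e+00]), 'force': array([-0.34093567, -0.35182665, -0.11182868]), 'moment': array([-0.06144534,  0.01206047,  0.00181427]), 'grip_width': 0.09381059797620578}
scene [[472.16959904   0.         320.15131522]
 [  0.         472.16959904 193.6490749 ]
 [  0.           0.           1.        ]] [[-0.75  -0.518  0.411  0.942]
 [ 0.661 -0.577  0.48   0.499]
 [-0.012  0.632  0.775  0.973]
 [ 0.     0.     0.     1.   ]]
top [[450.04638168   0.         328.0634153 ]
 [  0.         450.04638168 194.87085713]
 [  0.           0.           1.        ]] [[-0.018  0.997 -0.074  0.362]
 [-1.    -0.018  0.007 -0.059]
 [ 0.005  0.074  0.997  1.276]
 [ 0.     0.     0.     1.   ]]
```

View both.

View pics/scene0.png

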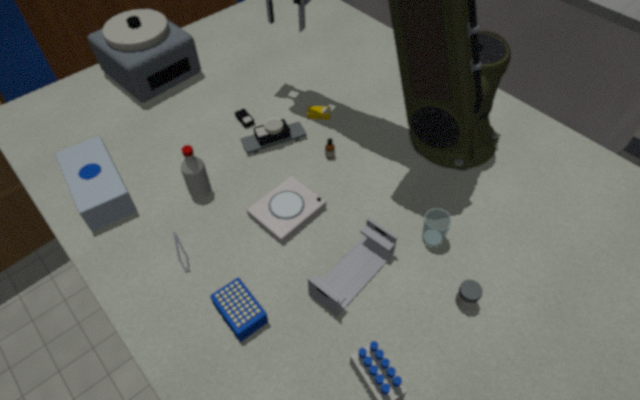

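View pics/top0.png

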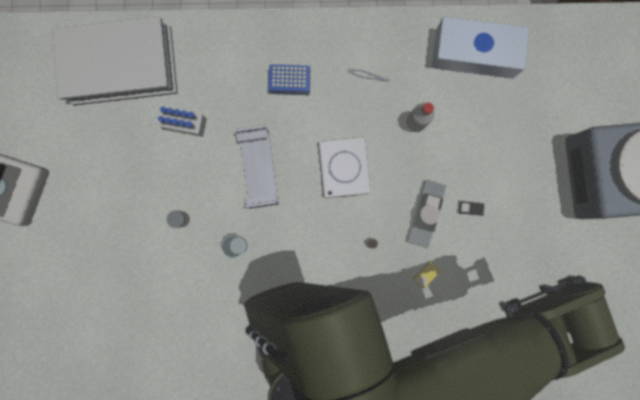

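Run:
```python
from h import *
d=load('top0'); w=cloud(d)
for n,(u,v) in dict(jar=(177,217),dish=(430,208),div1=(434,187),div2=(420,239),glass=(344,166),lb=(330,150),cfloor=(258,172),cheek1=(251,132),cheek2=(262,205),beaker=(235,243),rack=(181,118),bottle=(427,107),bench=(300,240),dec=(465,208)).items(): print(n,w[v,u].round(3))
# carve regions by height
def reg(name,u0,u1,v0,v1,z0,z1,w=w):
    p=w[v0:v1,u0:u1].reshape(-1,3); p=p[(p[:,2]>z0)&(p[:,2]<z1)]
    r=cv2.minAreaRect((p[:,:2]*1000).astype(np.float32)); print(name,len(p),p.mean(0).round(4),np.round(r[0],1),np.round(r[1],1),round(r[2],1))
reg('jar',160,195,200,235,.045,.07)
reg('lb',310,380,130,205,.02,.045)
reg('div',400,452,170,255,.012,.03)
reg('box',400,452,170,255,.042,.057)
reg('dish',400,452,170,255,.059,.075)
reg('carrier',228,285,120,215,.03,.1)
reg('carrierall',228,285,120,215,.003,.1)
s=load('scene0'); ws=cloud(s)
reg('sjar',455,490,275,310,.045,.07,ws)
reg('sdiv',235,315,110,160,.012,.03,ws)
reg('sbox',235,315,110,160,.042,.057,ws)
reg('sdish',235,315,110,160,.059,.075,ws)
reg('scarrier',300,400,215,315,.03,.1,ws)
```

```text
jar [0.399 0.341 0.062]
dish [ 0.411 -0.341  0.065]
div1 [ 0.471 -0.364  0.022]
div2 [ 0.327 -0.32   0.022]
glass [ 0.533 -0.113  0.034]
lb [ 0.58  -0.075  0.026]
cfloor [0.524 0.13  0.01 ]
cheek1 [0.629 0.142 0.054]
cheek2 [0.428 0.113 0.054]
beaker [0.325 0.196 0.007]
rack [0.672 0.335 0.05 ]
bottle [ 0.662 -0.32   0.161]
bench [0.33  0.014 0.005]
dec [ 0.411 -0.449  0.023]
jar 275 [0.3953 0.3438 0.0598] [395.1 345.3] [47.1 45.8] 89.0
lb 2620 [ 0.5317 -0.1149  0.0292] [ 532.6 -115.1] [161.7 130. ] 4.7
div 756 [ 0.3951 -0.3371  0.0202] [ 399.3 -342.8] [ 61.3 184.3] 71.6
box 373 [ 0.4048 -0.3426  0.0502] [ 401.  -343.9] [53.1 97.2] 72.1
dish 318 [ 0.3956 -0.3411  0.0653] [ 395.9 -341.6] [53.8 51.4] 88.5
carrier 758 [0.5398 0.1278 0.0584] [533.6 127.8] [214.5  84.8] 7.5
carrierall 2839 [0.5381 0.1312 0.0203] [539.7 136.7] [160.5 270.4] 89.4
sjar 434 [0.3964 0.3473 0.0598] [393.3 346.3] [48.  47.2] 3.3
sdiv 903 [ 0.3963 -0.3641  0.0215] [ 383.3 -363.6] [173.6 240.4] 47.8
sbox 316 [ 0.408  -0.3366  0.0509] [ 399.4 -342.1] [56.6 96.6] 69.9
sdish 232 [ 0.3946 -0.3385  0.0665] [ 393.2 -341.5] [57.4 51. ] 52.7
scarrier 1306 [0.5335 0.1273 0.058 ] [540.6  53.9] [216.2 234.4] 7.4
```

```bash
cat >> h.py <<'E'
def plan(*tgts):
    """world targets (x,y,z,yaw) -> rows in tool axes cm, turn rad"""
    o=ctrl.get_obs(); M=R.from_euler('xyz',o['eef_rot']).as_matrix()
    print('t',round(o['time_s'],2),'pos',o['ee_pos'].round(4),'rot',o['eef_rot'].round(4),'F',o['force'].round(2),'w',round(o['grip_width']*1000,1))
    for t in tgts:
        dy=(t[3]-o['eef_rot'][2]+np.pi)%(2*np.pi)-np.pi
        print(t,'->',((np.array(t[:3])-o['ee_pos'])@M*100).round(2),'turn',round(-dy,3))
E
python3 -c "
from h import *
plan((.3955,-.3415,.2,-1.885))"
```

```text
t 0.1 pos [ 0.192  -0.5152  0.2239] rot [-1.5707e+00  1.1000e-03 -1.2140e+00] F [ 0.06  0.75 -0.86] w 94.3
(0.3955, -0.3415, 0.2, -1.885) -> [-9.16  2.41 25.13] turn 0.671
```

Request:
jog_arm(targets=[[9.4,[-1.5,0.4,4.2],0.13],[9.4,[-3.1,0.8,8.4],0.27],[9.4,[-4.6,1.2,12.6],0.4],[9.4,[-6.1,1.6,16.8],0.54],[9.4,[-7.6,2.0,21],0.67],[9.4,[-9.2,2.4,25.1],0.67],[9.4,[-9.2,2.4,25.1],0.67],[9.4,[-9.2,2.4,25.1],0.67]], grip_force=12)

```text
time_s: 0.9
ee_pos: [0.3955, -0.3409, 0.2001]
eef_rot: [-1.572, 0.0, -1.882]
force: [0.2, -0.6, 0.5]
grip_width: 0.0936
```

```bash
python3 -c "
from h import *
d=look('wrist','w1');w=cloud(d)
plan((.3955,-.3415,.0715,-1.885))
p=w.reshape(-1,3); p=p[np.isfinite(p[:,2])]
def reg(n,z0,z1):
    q=p[(p[:,2]>z0)&(p[:,2]<z1)&(abs(p[:,0]-.4)<.12)&(abs(p[:,1]+.342)<.07)]
    r=cv2.minAreaRect((q[:,:2]*1000).astype(np.float32)); print(n,len(q),q.mean(0).round(4),np.round(r[0],1),np.round(r[1],1),round(r[2],1))
reg('div',.012,.03);reg('box',.042,.057);reg('dish',.0595,.075)
"
```

```text
t 0.95 pos [ 0.3949 -0.3416  0.2003] rot [-1.5713e+00  1.0000e-04 -1.8834e+00] F [-0.15  0.53 -0.87] w 93.9
(0.3955, -0.3415, 0.0715, -1.885) -> [-0.03 12.88  0.06] turn 0.002
div 3217 [ 0.4092 -0.3457  0.0196] [ 396.  -342.4] [ 60.1 183.2] 71.7
box 1937 [ 0.4096 -0.348   0.0497] [ 398.3 -343.9] [52.1 95.1] 72.6
dish 1866 [ 0.3934 -0.3417  0.0646] [ 392.9 -341.4] [53.  52.8] 1.4
```

View pics/w1.png

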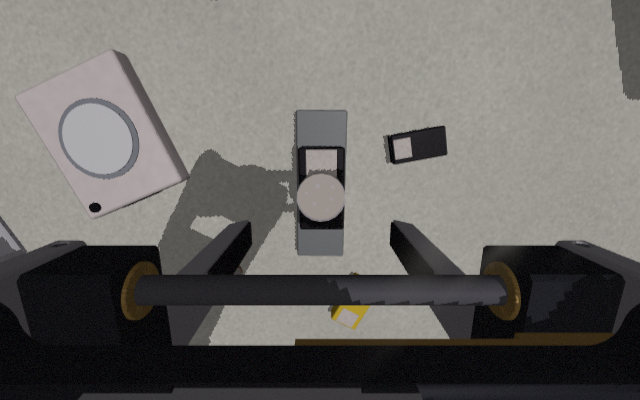

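Request:
jog_arm(targets=[[9.4,[0,4,0],0],[9.4,[0,8,0],0],[9.4,[0,10.5,0],0],[9.4,[0,11.8,0],0],[9.4,[0,12.4,0],0],[9.4,[0,12.8,0],0],[6.5,[0,12.8,0],0],[6.5,[0,12.8,0],0],[6.0,[0,12.8,0],0],[5.6,[0,12.8,0],0]], grip_force=10)

```text
time_s: 1.95
ee_pos: [0.3953, -0.3416, 0.073]
eef_rot: [-1.57, -0.0, -1.884]
force: [-0.3, -0.7, -0.2]
grip_width: 0.0657
```

Request:
jog_arm(targets=[[5.4,[0,0,0],0],[5.2,[0,0,0],0],[4.8,[0,0,0],0],[4.8,[0,0,0],0],[4.8,[0,0,0],0]], grip_force=10)

```text
time_s: 2.45
ee_pos: [0.3952, -0.3415, 0.0726]
eef_rot: [-1.571, 0.0, -1.884]
force: [-0.3, 0.9, 3.4]
grip_width: 0.0535
```

Request:
jog_arm(targets=[[4.8,[0,-0.3,0],0],[4.8,[0,-1,0],0],[4.8,[0,-3,0],0],[4.8,[0,-6,0],0],[4.8,[0,-8,0],0],[4.8,[0,-8,0],0]])

```text
time_s: 3.05
ee_pos: [0.396, -0.3423, 0.1553]
eef_rot: [-1.566, -0.002, -1.884]
force: [1.5, 0.2, -0.2]
grip_width: 0.0533
```

```bash
python3 -c "
from h import *
plan((.4,-.34,.15,-1.885))
d=look('wrist','w2');w=cloud(d)
for n in('scene','top'): look(n,n+'1')
plan((.532,-.115,.12,-1.885),(.532,-.115,.0535,-1.885))
p=w.reshape(-1,3); p=p[np.isfinite(p[:,2])]
def reg(n,z0,z1,c=(.4,-.342),s=(.12,.07)):
    q=p[(p[:,2]>z0)&(p[:,2]<z1)&(abs(p[:,0]-c[0])<s[0])&(abs(p[:,1]-c[1])<s[1])]
    if len(q): r=cv2.minAreaRect((q[:,:2]*1000).astype(np.float32)); print(n,len(q),q.mean(0).round(4),np.round(r[0],1),np.round(r[1],1),round(r[2],1))
reg('div',.012,.03);reg('box',.042,.057);reg('lb',.02,.04,(.53,-.115),(.12,.1))
"
```

```text
t 3.05 pos [ 0.396  -0.3423  0.1553] rot [-1.5665 -0.0022 -1.884 ] F [ 1.54  0.19 -0.24] w 53.3
(0.4, -0.34, 0.15, -1.885) -> [-0.34  0.53  0.31] turn 0.001
t 3.2 pos [ 0.3948 -0.3412  0.1515] rot [-1.5719e+00  5.0000e-04 -1.8840e+00] F [-0.29  0.02 -0.77] w 53.9
(0.532, -0.115, 0.12, -1.885) -> [-25.74   3.16   6.08] turn 0.001
(0.532, -0.115, 0.0535, -1.885) -> [-25.74   9.81   6.09] turn 0.001
div 2565 [ 0.4608 -0.363   0.0196] [ 395.9 -342.3] [ 60.1 183.6] 71.6
box 2643 [ 0.4216 -0.3513  0.0496] [ 418.3 -350. ] [51.9 54.3] 72.8
lb 19705 [ 0.5297 -0.1235  0.0283] [ 528.9 -114.9] [160.2 131.6] 4.7
```

View pics/w2.png

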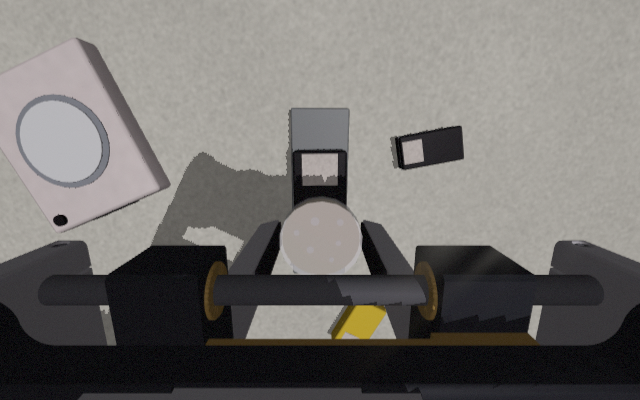

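Request:
jog_arm(targets=[[4.8,[-3,0,0.8],0],[4.8,[-7,0,1.8],0],[4.8,[-11,0,2.8],0],[4.8,[-15,1,3.7],0],[4.8,[-19,1.5,4.6],0],[4.8,[-22,2,5.3],0],[4.8,[-24,2.5,5.7],0],[4.8,[-25,2.5,5.9],0],[4.8,[-25.7,2.5,6.0],0],[4.8,[-25.7,2.5,6.0],0]])

```text
time_s: 4.2
ee_pos: [0.5314, -0.1154, 0.1272]
eef_rot: [-1.571, -0.0, -1.884]
force: [0.7, 0.2, -0.6]
grip_width: 0.054
```

Request:
jog_arm(targets=[[4.8,[0,0.5,0],0],[4.8,[0,0.5,0],0],[4.8,[0,0.5,0],0]])

```text
time_s: 4.5
ee_pos: [0.5311, -0.116, 0.1223]
eef_rot: [-1.571, -0.0, -1.885]
force: [-0.3, 0.4, -0.6]
grip_width: 0.0538
```

```bash
cat >> h.py <<'E'
def reg(n,p,z0,z1,c,s=(.1,.1)):
    p=p.reshape(-1,3); p=p[np.isfinite(p[:,2])]
    q=p[(p[:,2]>z0)&(p[:,2]<z1)&(abs(p[:,0]-c[0])<s[0])&(abs(p[:,1]-c[1])<s[1])]
    if len(q): r=cv2.minAreaRect((q[:,:2]*1000).astype(np.float32)); print(n,len(q),q.mean(0).round(4),np.round(r[0],1),np.round(r[1],1),round(r[2],1))
E
python3 -c "
from h import *
for n in('wrist','top','scene'):
    print(n);w=cloud(look(n,n+'3'))
    reg('dish',w,.095,.12,(.532,-.115),(.045,.045)); reg('lb',w,.02,.04,(.53,-.115))
    c=w[200:280,280:360] 
plan((.532,-.115,.0535,-1.885))
"
```

```text
wrist
dish 5644 [ 0.5316 -0.1174  0.1139] [ 529.5 -121.2] [52.9 69.3] 7.9
lb 14170 [ 0.5604 -0.1201  0.0282] [ 530.4 -114.5] [159.1 130.3] 4.8
top
scene
dish 136 [ 0.5416 -0.1094  0.1142] [ 537.1 -112.7] [46.4 65.5] 23.4
lb 2404 [ 0.539  -0.1035  0.0303] [ 529.7 -114.4] [163.1 131.8] 4.9
t 4.65 pos [ 0.5313 -0.1158  0.1226] rot [-1.5707 -0.     -1.8844] F [-0.18 -0.06 -0.26] w 53.5
(0.532, -0.115, 0.0535, -1.885) -> [-0.09  6.91  0.04] turn 0.001
```

```bash
cd pics; python3 -c "
import cv2,numpy as np
a=cv2.imread('wrist3.png')[150:400,140:500]
b=cv2.imread('top3.png')[120:220,290:400]; c=cv2.imread('scene3.png')[130:260,210:340]
b=cv2.resize(b,(400,364)); c=cv2.resize(c,(364,364))
o=np.zeros((600,800,3),np.uint8); o[:250,:360]=a[:,:]; o[236:600,400:800]=b; o[236:600,0:364]=c
cv2.imwrite('m3.png',o)"
```

```text
(no output)
```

View pics/m3.png

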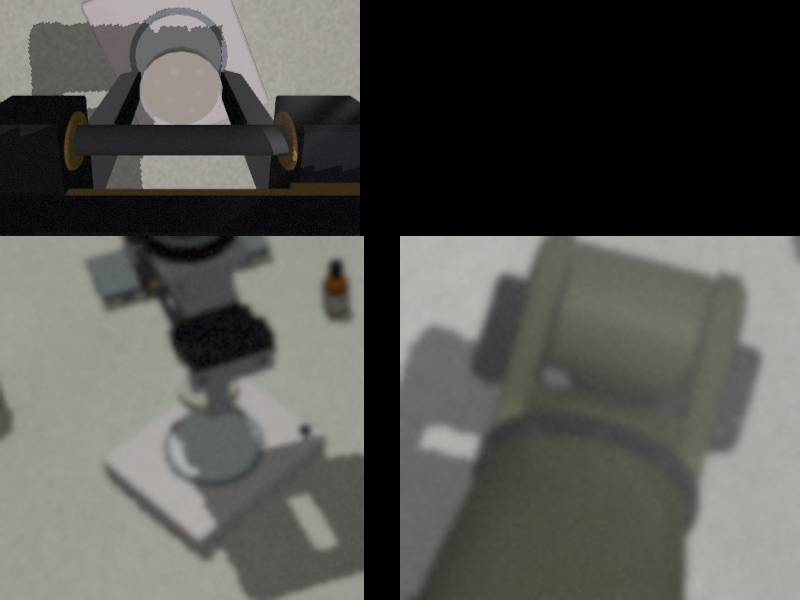

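```bash
python3 -c "
from h import *
w=cloud(load('wrist3')); 
for v in (203,206,225,237,268,271): print(v,w[v,320].round(4))
m=w[195:280,282:360].reshape(-1,3); m=m[(m[:,2]>.112)&(m[:,2]<.121)]
print(len(m),m.mean(0)); r=cv2.minAreaRect((m[:,:2]*1000).astype('f4'));print(r)
plan((.532,-.115,.0535,-1.885))
"
```

```text
203 [ 0.553  -0.1241  0.1139]
206 [ 0.5513 -0.1235  0.1147]
225 [ 0.5393 -0.1196  0.1139]
237 [ 0.5315 -0.1171  0.1135]
268 [ 0.5114 -0.1106  0.1144]
271 [ 0.5098 -0.1101  0.1153]
4901 [ 0.53021996 -0.11700135  0.11432189]
((530.343994140625, -117.1883773803711), (49.8593864440918, 50.04880905151367), 71.70170593261719)
t 4.65 pos [ 0.5313 -0.1158  0.1226] rot [-1.5707 -0.     -1.8844] F [-0.18 -0.06 -0.26] w 53.5
(0.532, -0.115, 0.0535, -1.885) -> [-0.09  6.91  0.04] turn 0.001
```

Request:
jog_arm(targets=[[4.8,[-0.2,1.5,0],0],[4.8,[-0.25,3.5,0],0],[4.8,[-0.25,5,0],0],[4.8,[-0.25,6,0],0],[4.8,[-0.25,6.4,0],0],[4.8,[-0.25,6.6,0],0],[4.8,[-0.25,6.7,0],0],[4.8,[-0.25,6.75,0],0],[4.8,[-0.25,6.75,0],0],[4.8,[-0.25,6.75,0],0]])

```text
time_s: 5.65
ee_pos: [0.5323, -0.1131, 0.0552]
eef_rot: [-1.57, 0.0, -1.884]
force: [-0.6, 0.0, 0.2]
grip_width: 0.0533
```

Request:
jog_arm(targets=[[4.8,[0,0.05,0],0],[4.8,[0,0.05,0],0],[4.8,[0,0.05,0],0]])

```text
time_s: 5.95
ee_pos: [0.5322, -0.1131, 0.0545]
eef_rot: [-1.571, -0.0, -1.884]
force: [-0.2, 0.7, 0.4]
grip_width: 0.0535
```

Request:
jog_arm(targets=[[4.8,[0,0.05,0],0],[4.8,[0,0.05,0],0],[4.8,[0,0.05,0],0]])

```text
time_s: 6.25
ee_pos: [0.5322, -0.1131, 0.054]
eef_rot: [-1.571, 0.0, -1.884]
force: [0.8, 0.7, 0.3]
grip_width: 0.0535
```

Request:
jog_arm(targets=[[4.8,[0,0.05,0],0],[4.8,[0,0.05,0],0],[4.8,[0,0.05,0],0]])

```text
time_s: 6.55
ee_pos: [0.5322, -0.1131, 0.0536]
eef_rot: [-1.571, 0.0, -1.884]
force: [-1.5, 0.1, 3.0]
grip_width: 0.0538
```

Request:
jog_arm(targets=[[5.5,[0,0,0],0],[5.8,[0,0,0],0],[6.5,[0,0,0],0],[7.5,[0,0,0],0],[7.5,[0,0,0],0],[7.5,[0,-1,0],0],[7.5,[0,-4,0],0],[7.5,[0,-7,0],0],[9.0,[0,-10,0],0],[9.0,[0,-10,0],0]])

```text
time_s: 7.55
ee_pos: [0.5338, -0.1135, 0.1582]
eef_rot: [-1.564, 0.0, -1.884]
force: [0.1, 0.2, -0.5]
grip_width: 0.0876
```

```bash
python3 -c "
from h import *
w=cloud(look('wrist','wrist4'))
reg('dish',w,.041,.05,(.532,-.115),(.045,.045)); reg('lb',w,.02,.035,(.53,-.115))
plan((.400,-.344,.14,-1.885))
"
```

```text
dish 2152 [ 0.5302 -0.1138  0.0457] [ 529.5 -113.9] [52.4 53.4] 70.5
lb 14709 [ 0.5385 -0.1151  0.0282] [ 530.3 -114.6] [159.4 130.3] 4.7
t 7.6 pos [ 0.5329 -0.1133  0.1558] rot [-1.5668e+00  2.0000e-04 -1.8840e+00] F [-0.62 -0.09 -0.16] w 89.5
(0.4, -0.344, 0.14, -1.885) -> [26.05  1.55 -5.55] turn 0.001
```

Request:
jog_arm(targets=[[9.0,[3,0,-0.6],0],[9.0,[7,0,-1.5],0],[9.0,[11,0,-2.3],0],[9.0,[15,0,-3.2],0],[9.0,[19,0,-4],0],[9.0,[22,0,-4.7],0],[9.0,[24.5,0,-5.2],0],[9.0,[26,0,-5.5],0],[9.0,[26,0,-5.5],0],[9.0,[26,0,-5.5],0]])

```text
time_s: 8.6
ee_pos: [0.3999, -0.3429, 0.1531]
eef_rot: [-1.571, 0.001, -1.884]
force: [-0.1, 0.4, 0.7]
grip_width: 0.0902
```

```bash
python3 -c "
from h import *
w=cloud(look('wrist','wrist5'))
reg('div',w,.012,.03,(.4,-.342),(.12,.07)); reg('box',w,.042,.057,(.4,-.342),(.08,.06))
w=cloud(look('scene','scene5'))
reg('div',w,.012,.03,(.4,-.342),(.12,.07)); reg('box',w,.042,.057,(.4,-.342),(.08,.06))
plan((.400,-.344,.042,-1.882))
"
```

```text
div 4000 [ 0.4153 -0.3476  0.0197] [ 397.4 -342.8] [ 60.  180.7] 71.6
box 5051 [ 0.4006 -0.3446  0.0496] [ 398.2 -343.9] [52.  95.8] 72.7
div 651 [ 0.4029 -0.3341  0.0216] [ 396.  -341.8] [ 66.5 184.3] 72.1
box 494 [ 0.4008 -0.34    0.0512] [ 398.6 -342.1] [58.4 96.8] 72.6
t 8.7 pos [ 0.4003 -0.3426  0.1533] rot [-1.5711e+00  3.0000e-04 -1.8829e+00] F [-0.37  0.35  0.19] w 90.1
(0.4, -0.344, 0.042, -1.882) -> [ 0.15 11.13  0.02] turn -0.001
```

Request:
jog_arm(targets=[[9.0,[0.05,4,-0.1],-0.01],[9.0,[0.05,7.5,-0.1],-0.01],[9.0,[0.05,9.5,-0.1],-0.01],[9.0,[0.05,10.6,-0.1],-0.01],[9.0,[0.05,11.1,-0.1],-0.01],[7.0,[0.05,11.1,-0.1],-0.01],[6.0,[0.05,11.1,-0.1],-0.01],[5.7,[0.05,11.1,-0.1],-0.01],[5.5,[0.05,11.1,-0.1],-0.01],[5.3,[0.05,11.1,-0.1],-0.01]], grip_force=15)

```text
time_s: 9.7
ee_pos: [0.3988, -0.3438, 0.0428]
eef_rot: [-1.57, -0.0, -1.874]
force: [0.1, 0.1, -0.2]
grip_width: 0.0546
```

Request:
jog_arm(targets=[[5.1,[0,0,0],0],[4.6,[0,0,0],0],[4.6,[0,0,0],0],[4.6,[0,0,0],0],[4.6,[0,-0.3,0],0],[4.6,[0,-1,0],0],[4.6,[0,-3,0],0],[4.6,[0,-6,0],0],[4.6,[0,-10,0],0],[4.6,[0,-10,0],0]])

```text
time_s: 10.7
ee_pos: [0.4001, -0.3451, 0.1477]
eef_rot: [-1.564, -0.004, -1.874]
force: [0.5, -0.3, -1.0]
grip_width: 0.0518
```

```bash
python3 -c "
from h import *
w=cloud(look('wrist','wrist6'))
reg('div',w,.012,.03,(.4,-.342),(.12,.07)); 
plan((.533,.128,.15,-1.442),(.533,.128,.028,-1.442))
"
```

```text
div 2944 [ 0.46   -0.3635  0.0196] [ 459.9 -363.5] [60.  49.5] 72.6
t 10.75 pos [ 0.3994 -0.3444  0.1449] rot [-1.5667 -0.0022 -1.874 ] F [-0.1  -0.67 -2.33] w 51.8
(0.533, 0.128, 0.15, -1.442) -> [-49.07  -0.62  -1.35] turn -0.432
(0.533, 0.128, 0.028, -1.442) -> [-49.1   11.58  -1.4 ] turn -0.432
```

Request:
jog_arm(targets=[[4.6,[-2,-0.5,0],-0.03],[4.6,[-5,-0.5,0],-0.08],[4.6,[-9,-0.5,0],-0.13],[4.6,[-13,-0.5,-0.3],-0.18],[4.6,[-17,-0.5,-0.4],-0.23],[4.6,[-21,-0.5,-0.5],-0.28],[4.6,[-25,-0.5,-0.6],-0.33],[4.6,[-29,-0.5,-0.7],-0.38],[4.6,[-33,-0.5,-0.9],-0.43],[4.6,[-35,-0.5,-0.9],-0.43]])

```text
time_s: 11.75
ee_pos: [0.4943, -0.0043, 0.1464]
eef_rot: [-1.572, 0.001, -1.44]
force: [-0.2, -0.4, -0.6]
grip_width: 0.0517
```

```bash
python3 -c "
from h import *
plan((.533,.128,.15,-1.442))
"
```

```text
t 11.75 pos [ 0.4943 -0.0043  0.1464] rot [-1.5725e+00  6.0000e-04 -1.4403e+00] F [-0.18 -0.45 -0.62] w 51.7
(0.533, 0.128, 0.15, -1.442) -> [-12.62  -0.36   5.56] turn 0.002
```

Request:
jog_arm(targets=[[4.6,[-3,-0.3,1.3],0],[4.6,[-6,-0.3,2.6],0],[4.6,[-9,-0.3,3.9],0],[4.6,[-11,-0.3,4.9],0],[4.6,[-12.2,-0.3,5.4],0],[4.6,[-12.6,-0.3,5.55],0],[4.6,[-12.6,-0.3,5.55],0],[4.6,[-12.6,-0.3,5.55],0]])

```text
time_s: 12.55
ee_pos: [0.5335, 0.1242, 0.1503]
eef_rot: [-1.571, -0.0, -1.445]
force: [-0.7, -0.7, -0.9]
grip_width: 0.0517
```

```bash
python3 -c "
from h import *
d=look('wrist','wrist7');w=cloud(d)
reg('carr',w,.03,.1,(.533,.128),(.14,.07));reg('ledges/cheeks hi',w,.06,.1,(.533,.128),(.14,.07));reg('all',w,.003,.1,(.533,.128),(.14,.055))
reg('box',w,.13,.17,(.533,.128),(.06,.023))
plan((.533,.128,.028,-1.442))
"
```

```text
carr 4035 [0.6172 0.1405 0.0591] [530.6 128. ] [214.6  84. ] 7.5
ledges/cheeks hi 1384 [0.6129 0.1422 0.0731] [530.5 128.2] [214.6  83.5] 7.4
all 7243 [0.6046 0.1384 0.0354] [530.6 128. ] [214.6  84. ] 7.5
box 9714 [0.5458 0.1275 0.157 ] [533.2 128. ] [100.2  46. ] 0.0
t 12.6 pos [0.5335 0.1242 0.1504] rot [-1.571e+00 -1.000e-04 -1.445e+00] F [ 0.2  -0.13 -1.62] w 51.8
(0.533, 0.128, 0.028, -1.442) -> [-0.39 12.24 -0.  ] turn -0.003
```

View pics/wrist7.png

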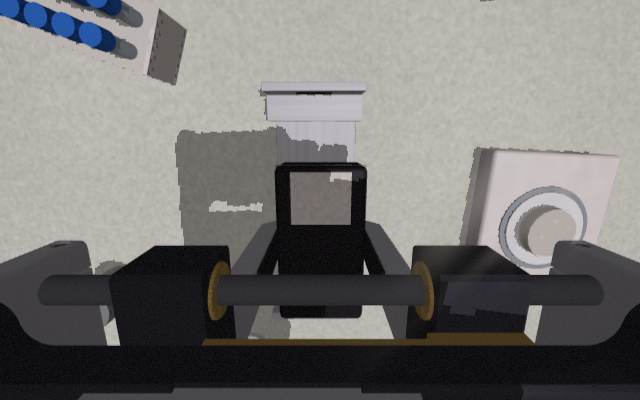

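```bash
cat >> h.py <<'E'
def pix(n,d,u0,u1,v0,v1,z0,z1):
    w=cloud(d)[v0:v1,u0:u1]; m=(w[...,2]>z0)&(w[...,2]<z1); 
    q=w[m]; r=cv2.minAreaRect((q[:,:2]*1000).astype('f4')); print(n,len(q),q.mean(0).round(4),np.round(r[0],1),np.round(r[1],1),round(r[2],1))
E
python3 -c "
from h import *
d=load('wrist7'); w=cloud(d); print(np.nanmedian(w[180:220,300:340,2]))
pix('box',d,273,368,160,320,.153,.163)
pix('box',d,276,364,160,280,.153,.163)
print(w[[163,166,170,225,300,312,315,318],320].round(4)); print(w[200,[274,277,280,360,363,366]].round(4))
"
```

```text
0.15756264596760314
box 10854 [0.544  0.1246 0.1572] [532.6 123.4] [96.3 55.7] 7.1
box 9499 [0.5495 0.1258 0.1572] [547.6 125.5] [66.5 52.1] 7.9
[[0.5802 0.1295 0.1369]
 [0.5803 0.1295 0.1541]
 [0.5783 0.1292 0.1561]
 [0.5468 0.1252 0.1565]
 [0.556  0.1263 0.2457]
 [0.4916 0.1182 0.1583]
 [0.4891 0.1179 0.1577]
 [0.4867 0.1176 0.1573]]
[[ 0.5179  0.1748 -0.0011]
 [ 0.5585  0.1511  0.1569]
 [ 0.5591  0.1493  0.1583]
 [ 0.5645  0.1048  0.1571]
 [ 0.5646  0.103   0.1566]
 [ 0.5316  0.0707  0.0006]]
```

Request:
jog_arm(targets=[[4.6,[-0.3,1,-0.1],-0.005],[4.6,[-0.48,3.5,-0.15],-0.005],[4.6,[-0.48,6,-0.15],-0.005],[4.6,[-0.48,8.5,-0.15],-0.005],[4.6,[-0.48,10,-0.15],-0.005],[4.6,[-0.48,11,-0.15],-0.005],[4.6,[-0.48,11.6,-0.15],-0.005],[4.6,[-0.48,11.9,-0.15],-0.005],[4.6,[-0.48,11.95,-0.15],-0.005],[4.6,[-0.48,11.95,-0.15],-0.005]])

```text
time_s: 13.6
ee_pos: [0.5319, 0.1297, 0.0315]
eef_rot: [-1.57, 0.0, -1.439]
force: [0.2, -0.4, -1.8]
grip_width: 0.0519
```

Request:
jog_arm(targets=[[4.6,[0,0.05,0],0],[4.6,[0,0.1,0],0],[4.6,[0,0.1,0],0],[4.6,[0,0.1,0],0]])

```text
time_s: 14.0
ee_pos: [0.5316, 0.1297, 0.03]
eef_rot: [-1.571, 0.0, -1.439]
force: [-0.1, 0.9, -1.3]
grip_width: 0.0519
```

Request:
jog_arm(targets=[[4.6,[0.03,0.05,0],0],[4.6,[0.06,0.1,0],0],[4.6,[0.06,0.1,0],0],[4.6,[0.06,0.1,0],0]])

```text
time_s: 14.4
ee_pos: [0.5317, 0.129, 0.0289]
eef_rot: [-1.571, 0.0, -1.439]
force: [-0.6, -0.0, -1.2]
grip_width: 0.0519
```

Request:
jog_arm(targets=[[4.6,[0,0.05,0],0],[4.6,[0,0.05,0],0],[4.6,[0,0.05,0],0]])

```text
time_s: 14.7
ee_pos: [0.5317, 0.1291, 0.0287]
eef_rot: [-1.571, 0.0, -1.439]
force: [-2.2, -0.3, 5.5]
grip_width: 0.0518
```

Request:
jog_arm(targets=[[5.3,[0,0,0],0],[5.6,[0,0,0],0],[6.2,[0,0,0],0],[6.8,[0,0,0],0],[6.8,[0,0,0],0],[6.8,[0,-1,0],0],[6.8,[0,-4,0],0],[6.8,[0,-8,0],0],[9.0,[0,-11,0],0],[9.0,[0,-12,0],0]])

```text
time_s: 15.7
ee_pos: [0.5328, 0.1292, 0.1523]
eef_rot: [-1.566, 0.0, -1.439]
force: [0.3, -0.4, -0.6]
grip_width: 0.0804
```

```bash
python3 -c "
from h import *
d=look('wrist','wrist8');w=cloud(d)
reg('carr',w,.045,.1,(.533,.128),(.14,.07))
reg('box',w,.031,.042,(.533,.128),(.065,.05))
plan((.398,-.343,.15,-1.882),(.398,-.343,.022,-1.882))
"
```

```text
carr 4923 [0.5802 0.1344 0.0616] [530.7 128.3] [214.6  84. ] 7.3
box 4589 [0.5328 0.1282 0.0356] [530.7 127.9] [96.1 52. ] 7.6
t 15.75 pos [0.5327 0.1292 0.152 ] rot [-1.5658e+00  2.0000e-04 -1.4390e+00] F [-0.46 -0.74  1.53] w 84.8
(0.398, -0.343, 0.15, -1.882) -> [ 45.04   0.1  -19.56] turn 0.443
(0.398, -0.343, 0.022, -1.882) -> [ 45.05  12.89 -19.63] turn 0.443
```

View pics/wrist8.png

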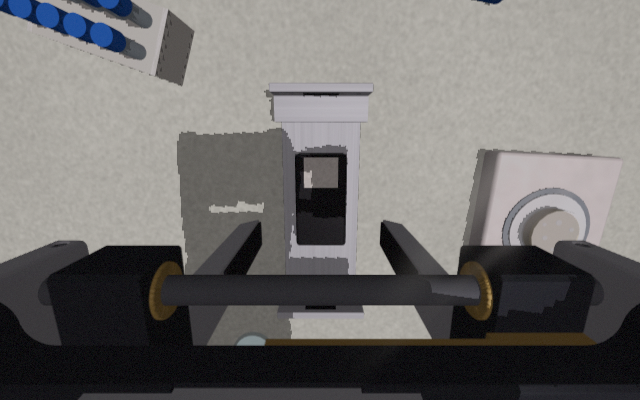

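Request:
jog_arm(targets=[[9.0,[3,0,-1.3],0.05],[9.0,[7,0,-3],0.1],[9.0,[11,0,-4.8],0.15],[9.0,[15,0,-6.5],0.2],[9.0,[19,0,-8.3],0.25],[9.0,[23,0,-10],0.3],[9.0,[27,0,-11.8],0.35],[9.0,[31,0,-13.5],0.4],[9.0,[35,0,-15.2],0.44],[9.0,[38,0,-16.5],0.44]])

```text
time_s: 16.75
ee_pos: [0.4167, -0.2712, 0.1473]
eef_rot: [-1.572, 0.0, -1.881]
force: [0.4, 0.3, -0.4]
grip_width: 0.0899
```

```bash
python3 -c "
from h import *
plan((.398,-.343,.15,-1.882))
"
```

```text
t 16.75 pos [ 0.4167 -0.2712  0.1473] rot [-1.5724e+00  5.0000e-04 -1.8815e+00] F [ 0.42  0.32 -0.35] w 89.9
(0.398, -0.343, 0.15, -1.882) -> [ 7.41 -0.28  0.42] turn 0.001
```

Request:
jog_arm(targets=[[9.0,[3,-0.3,0.2],0],[9.0,[5.5,-0.3,0.3],0],[9.0,[7,-0.3,0.4],0],[9.0,[7.4,-0.3,0.4],0],[9.0,[7.4,-0.3,0.4],0],[9.0,[7.4,-0.3,0.4],0]])

```text
time_s: 17.35
ee_pos: [0.3997, -0.3401, 0.1512]
eef_rot: [-1.571, 0.0, -1.878]
force: [0.6, -0.2, 0.6]
grip_width: 0.09
```

```bash
python3 -c "
from h import *
for n in('wrist','scene'):
    w=cloud(look(n,n+'9')); reg('div',w,.012,.03,(.4,-.342),(.12,.06))
plan((.398,-.343,.0225,-1.882))
"
```

```text
div 9198 [ 0.4032 -0.3447  0.0197] [ 397.4 -342.8] [ 60.2 180.4] 71.7
div 1032 [ 0.3988 -0.3395  0.0216] [ 395.6 -341.2] [ 67.7 185. ] 70.9
t 17.45 pos [ 0.3997 -0.3402  0.1514] rot [-1.5709e+00  1.0000e-04 -1.8780e+00] F [ 0.28  0.03 -0.98] w 89.9
(0.398, -0.343, 0.0225, -1.882) -> [ 0.32 12.89 -0.08] turn 0.004
```

Request:
jog_arm(targets=[[9.0,[0.3,4,-0.24],0.012],[9.0,[0.3,7.5,-0.24],0.012],[9.0,[0.3,10,-0.24],0.012],[9.0,[0.3,11.8,-0.24],0.012],[9.0,[0.3,12.5,-0.24],0.012],[9.0,[0.3,12.85,-0.24],0.012],[8.0,[0.3,12.85,-0.24],0.012],[7.0,[0.3,12.85,-0.24],0.012],[6.6,[0.3,12.85,-0.24],0.012],[6.4,[0.3,12.85,-0.24],0.012]], grip_force=20)

```text
time_s: 18.45
ee_pos: [0.3964, -0.3434, 0.0235]
eef_rot: [-1.57, -0.0, -1.891]
force: [0.1, 0.2, -0.8]
grip_width: 0.0647
```

Request:
jog_arm(targets=[[6.1,[0,0,0],0],[5.5,[0,0,0],0],[5.5,[0,0,0],0],[5.5,[0,0,0],0],[5.5,[0,-0.3,0],0],[5.5,[0,-1,0],0],[5.5,[0,-3,0],0],[5.5,[0,-7,0],0],[5.5,[0,-11,0],0],[5.5,[0,-14,0],0]])

```text
time_s: 19.45
ee_pos: [0.3963, -0.3434, 0.1658]
eef_rot: [-1.569, -0.001, -1.891]
force: [0.8, -0.5, -2.0]
grip_width: 0.0595
```

```bash
python3 -c "
from h import *
look('wrist','wrist10')
plan((.533,.128,.17,-1.442))
"
```

```text
t 19.5 pos [ 0.3975 -0.3446  0.1702] rot [-1.5637 -0.0037 -1.891 ] F [ 0.09 -1.17  3.84] w 59.9
(0.533, 0.128, 0.17, -1.442) -> [-49.12  -0.18  -2.01] turn -0.449
```

View pics/wrist10.png

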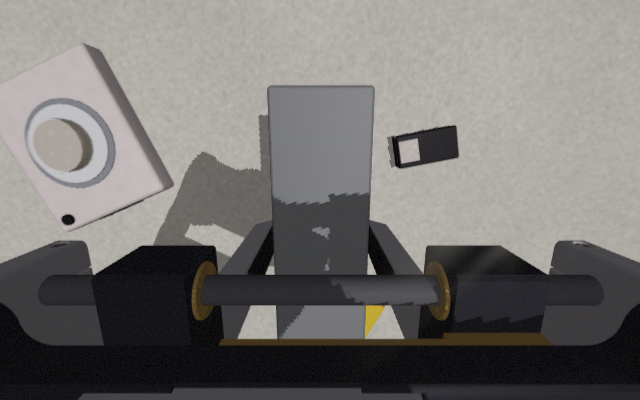

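Divider held level (top edge row 86, spanning columns 268–374); carry it to the carrier.

Request:
jog_arm(targets=[[5.5,[-2,-0.3,0],-0.03],[5.5,[-5,-0.3,-0.2],-0.08],[5.5,[-9,-0.3,-0.4],-0.13],[5.5,[-13,-0.3,-0.5],-0.18],[5.5,[-17,-0.3,-0.7],-0.23],[5.5,[-21,-0.3,-0.9],-0.28],[5.5,[-25,-0.3,-1],-0.33],[5.5,[-29,-0.3,-1.2],-0.38],[5.5,[-33,-0.3,-1.4],-0.43],[5.5,[-36,-0.3,-1.5],-0.449]])

```text
time_s: 20.5
ee_pos: [0.4954, 0.0053, 0.1662]
eef_rot: [-1.571, -0.0, -1.439]
force: [0.2, -0.5, -1.2]
grip_width: 0.0596
```

```bash
python3 -c "
from h import *
plan((.532,.128,.15,-1.442))
"
```

```text
t 20.5 pos [0.4954 0.0053 0.1662] rot [-1.5705 -0.     -1.4392] F [ 0.17 -0.53 -1.24] w 59.6
(0.532, 0.128, 0.15, -1.442) -> [-11.69   1.62   5.23] turn 0.003
```

Request:
jog_arm(targets=[[5.5,[-3,0,1.3],0],[5.5,[-6,0,2.6],0],[5.5,[-9,0.5,3.9],0],[5.5,[-10.8,1,4.8],0],[5.5,[-11.5,1.4,5.1],0],[5.5,[-11.7,1.6,5.2],0],[5.5,[-11.7,1.6,5.2],0],[5.5,[-11.7,1.6,5.2],0]])

```text
time_s: 21.3
ee_pos: [0.5318, 0.125, 0.1502]
eef_rot: [-1.571, -0.0, -1.443]
force: [0.3, 0.3, -1.0]
grip_width: 0.0597
```

```bash
python3 -c "
from h import *
d=look('wrist','wrist11');w=cloud(d)
look('scene','scene11')
reg('cheeks',w,.04,.1,(.533,.128),(.14,.07))
reg('div',w,.135,.155,(.533,.128),(.11,.025))
print(w[200,[272,276,320,366,370]].round(4)); print(w[60:110:3,320].round(4)); print(w[300:350:4,320].round(4))
plan((.532,.128,.0645,-1.442))
"
```

```text
cheeks 685 [0.6252 0.1433 0.0745] [531.4 128. ] [212.7  84. ] 7.5
div 17978 [0.558  0.1277 0.1466] [541.2 128. ] [168.1  50. ] 0.0
[[ 5.535e-01  1.565e-01  1.455e-01]
 [ 5.538e-01  1.541e-01  1.455e-01]
 [ 5.577e-01  1.277e-01  1.475e-01]
 [ 5.611e-01  1.003e-01  1.470e-01]
 [ 5.305e-01  6.690e-02 -1.000e-04]]
[[ 6.690e-01  1.423e-01 -1.000e-04]
 [ 6.664e-01  1.419e-01 -9.000e-04]
 [ 6.632e-01  1.415e-01  4.000e-04]
 [ 6.607e-01  1.412e-01 -1.200e-03]
 [ 6.578e-01  1.408e-01 -6.000e-04]
 [ 6.548e-01  1.404e-01 -0.000e+00]
 [ 6.519e-01  1.401e-01  2.000e-04]
 [ 6.363e-01  1.380e-01  7.380e-02]
 [ 6.339e-01  1.376e-01  7.540e-02]
 [ 6.208e-01  1.359e-01  1.460e-01]
 [ 6.192e-01  1.357e-01  1.464e-01]
 [ 6.177e-01  1.355e-01  1.464e-01]
 [ 6.161e-01  1.353e-01  1.464e-01]
 [ 6.146e-01  1.351e-01  1.462e-01]
 [ 6.130e-01  1.349e-01  1.462e-01]
 [ 6.113e-01  1.346e-01  1.476e-01]
 [ 6.097e-01  1.344e-01  1.476e-01]]
[[0.5543 0.1272 0.2457]
 [0.5529 0.127  0.2454]
 [0.485  0.1183 0.1469]
 [0.4813 0.1179 0.1458]
 [0.4786 0.1175 0.1463]
 [0.4761 0.1172 0.1469]
 [0.4722 0.1167 0.1458]
 [0.4705 0.1165 0.1476]
 [0.4669 0.116  0.1469]
 [0.4646 0.1157 0.1478]
 [0.5493 0.1265 0.254 ]
 [0.5491 0.1265 0.255 ]
 [0.5537 0.1271 0.2616]]
t 21.4 pos [0.5319 0.1252 0.1503] rot [-1.5703 -0.     -1.443 ] F [-0.26 -0.25 -1.17] w 59.5
(0.532, 0.128, 0.0645, -1.442) -> [-0.28  8.58  0.04] turn -0.001
```

View pics/wrist11.png

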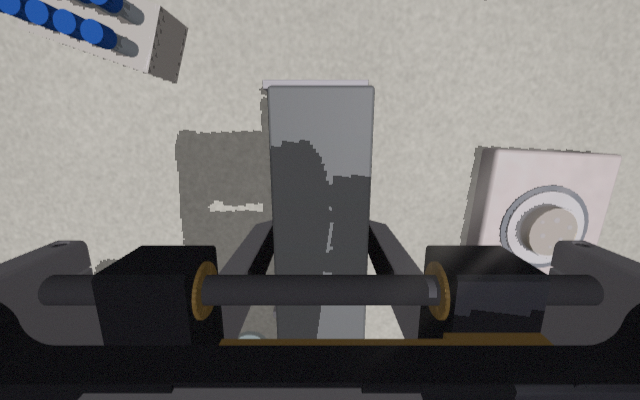

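Request:
jog_arm(targets=[[5.5,[-0.2,1,0.03],-0.002],[5.5,[-0.35,3,0.05],-0.002],[5.5,[-0.35,4.5,0.05],-0.002],[5.5,[-0.35,5.7,0.05],-0.002],[5.5,[-0.35,6.5,0.05],-0.002],[5.5,[-0.35,6.9,0.05],-0.002],[5.5,[-0.35,7,0.05],-0.002],[5.5,[-0.35,7,0.05],-0.002]])

```text
time_s: 22.2
ee_pos: [0.5321, 0.1295, 0.0803]
eef_rot: [-1.57, 0.0, -1.44]
force: [-0.2, -0.5, -1.0]
grip_width: 0.0594
```

```bash
python3 -c "
from h import *
d=look('wrist','wrist12');w=cloud(d)
print(w[68:100:2,320].round(4)); print(w[170,262:282:2].round(4),w[170,358:378:2].round(4))
plan((.532,.1292,.0655,-1.4408))
s=look('scene','scene12'); 
cv2.imwrite('pics/s12.png',cv2.resize(s['img'][200:330,290:420,::-1],(600,600),interpolation=2))
"
```

```text
[[0.631  0.1419 0.075 ]
 [0.6301 0.1418 0.0744]
 [0.6298 0.1417 0.0705]
 [0.6299 0.1418 0.0651]
 [0.6296 0.1417 0.0606]
 [0.6301 0.1418 0.052 ]
 [0.629  0.1417 0.0516]
 [0.6278 0.1415 0.0516]
 [0.6266 0.1413 0.0521]
 [0.6218 0.1407 0.0752]
 [0.6205 0.1405 0.0766]
 [0.6195 0.1404 0.0766]
 [0.6184 0.1402 0.0774]
 [0.6174 0.1401 0.0766]
 [0.6163 0.1399 0.0773]
 [0.6153 0.1398 0.0768]]
[[ 5.596e-01  1.831e-01 -5.000e-04]
 [ 5.598e-01  1.814e-01 -5.000e-04]
 [ 5.602e-01  1.795e-01  4.000e-04]
 [ 5.603e-01  1.780e-01 -6.000e-04]
 [ 5.716e-01  1.640e-01  7.490e-02]
 [ 5.718e-01  1.627e-01  7.570e-02]
 [ 5.720e-01  1.615e-01  7.590e-02]
 [ 5.721e-01  1.604e-01  7.540e-02]
 [ 5.725e-01  1.590e-01  7.680e-02]
 [ 5.725e-01  1.579e-01  7.600e-02]] [[ 5.787e-01  1.126e-01  7.750e-02]
 [ 5.788e-01  1.114e-01  7.690e-02]
 [ 5.789e-01  1.102e-01  7.690e-02]
 [ 5.790e-01  1.089e-01  7.620e-02]
 [ 5.793e-01  1.079e-01  7.720e-02]
 [ 5.794e-01  1.068e-01  7.720e-02]
 [ 5.795e-01  1.054e-01  7.620e-02]
 [ 5.720e-01  8.890e-02 -7.000e-04]
 [ 5.723e-01  8.730e-02 -1.000e-04]
 [ 5.726e-01  8.560e-02  0.000e+00]]
t 22.25 pos [0.5321 0.1295 0.0804] rot [-1.57  0.   -1.44] F [-0.17 -0.02 -0.94] w 59.8
(0.532, 0.1292, 0.0655, -1.4408) -> [ 0.03  1.49 -0.02] turn 0.001
```

View pics/s12.png

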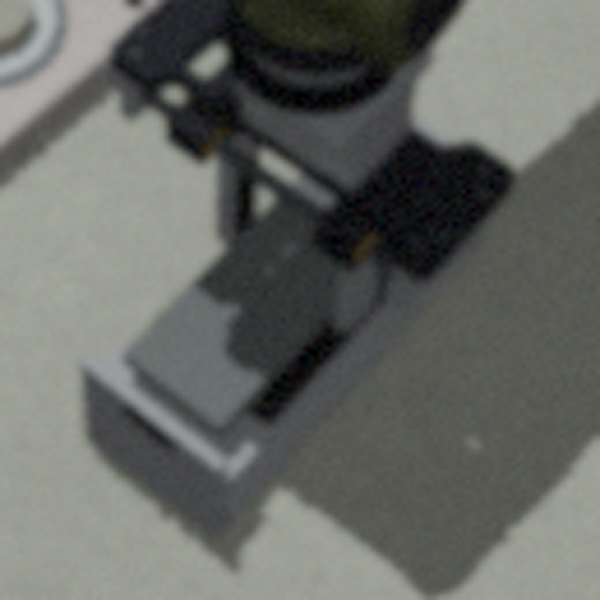

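Request:
jog_arm(targets=[[5.5,[0.03,0.4,0],0],[5.5,[0.04,0.8,0],0],[5.5,[0.04,1.1,0],0],[5.5,[0.04,1.2,0],0],[5.5,[0.04,1.3,0],0],[5.5,[0.04,1.35,0],0],[5.5,[0.04,1.35,0],0]])

```text
time_s: 23.0
ee_pos: [0.5319, 0.1291, 0.0664]
eef_rot: [-1.571, -0.0, -1.44]
force: [0.5, 0.7, -1.7]
grip_width: 0.0598
```

Request:
jog_arm(targets=[[5.5,[0,0.05,0],0],[5.5,[0,0.1,0],0],[5.5,[0,0.1,0],0],[5.5,[0,0.1,0],0]])

```text
time_s: 23.4
ee_pos: [0.5319, 0.1291, 0.0655]
eef_rot: [-1.571, 0.0, -1.44]
force: [-1.0, -0.2, -0.0]
grip_width: 0.0598
```

Request:
jog_arm(targets=[[5.5,[0,0.03,0],0],[5.5,[0,0.06,0],0],[5.5,[0,0.06,0],0],[5.5,[0,0.06,0],0]])

```text
time_s: 23.8
ee_pos: [0.532, 0.1291, 0.0652]
eef_rot: [-1.571, 0.0, -1.44]
force: [-2.4, 0.2, 4.6]
grip_width: 0.0599
```

Contact on the ledges. Release and rise.

Request:
jog_arm(targets=[[6.1,[0,0,0],0],[6.4,[0,0,0],0],[7.0,[0,0,0],0],[7.5,[0,0,0],0],[7.5,[0,0,0],0],[7.5,[0,-1,0],0],[7.5,[0,-4,0],0],[7.5,[0,-8,0],0],[7.5,[0,-11,0],0],[7.5,[0,-12,0],0]])

```text
time_s: 24.8
ee_pos: [0.5329, 0.1293, 0.1888]
eef_rot: [-1.565, 0.0, -1.44]
force: [0.8, -0.3, -0.4]
grip_width: 0.0754
```

```bash
python3 -c "
from h import *
d=look('wrist','wrist13');w=cloud(d)
reg('cheeks',w,.068,.09,(.533,.128),(.14,.07))
reg('div',w,.056,.067,(.53,.128),(.094,.06))
reg('far',w,.04,.067,(.605,.138),(.015,.06))
plan((.394,.3455,.19,-.5),(.394,.3455,.19,-1.0))
"
```

```text
cheeks 772 [0.6329 0.1413 0.0742] [633.  141.5] [ 6.9 83.1] 7.4
div 9391 [0.5393 0.1291 0.0617] [533.2 128.3] [178.5  60.1] 7.5
far 2128 [0.606  0.1398 0.0603] [605.  139.2] [84.3 30. ] 90.0
t 24.85 pos [0.5329 0.1293 0.1884] rot [-1.5658e+00  2.0000e-04 -1.4400e+00] F [0.2  0.6  1.69] w 75.4
(0.394, 0.3455, 0.19, -0.5) -> [-23.25  -0.21 -10.95] turn -0.94
(0.394, 0.3455, 0.19, -1.0) -> [-23.25  -0.21 -10.95] turn -0.44
```

Request:
jog_arm(targets=[[7.5,[-3,0,-1.4],0],[7.5,[-7,0,-3.3],0],[7.5,[-11,0,-5.2],0],[7.5,[-15,0,-7.1],0],[7.5,[-18.5,0,-8.7],0],[7.5,[-21.5,0,-10.1],0],[7.5,[-23,0,-10.8],0],[7.5,[-23.2,0,-10.95],0],[7.5,[-23.2,0,-10.95],0],[7.5,[-23.2,0,-10.95],0]])

```text
time_s: 25.85
ee_pos: [0.3935, 0.344, 0.1844]
eef_rot: [-1.571, -0.0, -1.441]
force: [0.5, 0.1, 0.4]
grip_width: 0.075
```

```bash
python3 -c "
from h import *
d=look('wrist','wrist14');w=cloud(d)
reg('jar',w,.052,.075,(.394,.345),(.05,.05))
w=cloud(look('scene','scene14'));reg('jar',w,.052,.075,(.394,.345),(.05,.05))
plan((.394,.3455,.051,-1.44))
"
```

```text
jar 1591 [0.3939 0.3467 0.0596] [393.2 346.5] [47.4 46.3] 5.2
jar 396 [0.3952 0.3468 0.0608] [393.6 346.9] [46.8 47. ] 44.8
t 25.95 pos [0.3936 0.344  0.1846] rot [-1.5710e+00 -2.0000e-04 -1.4412e+00] F [-0.3   0.04 -0.03] w 74.6
(0.394, 0.3455, 0.051, -1.44) -> [-0.15 13.36  0.06] turn -0.001
```

View pics/wrist14.png

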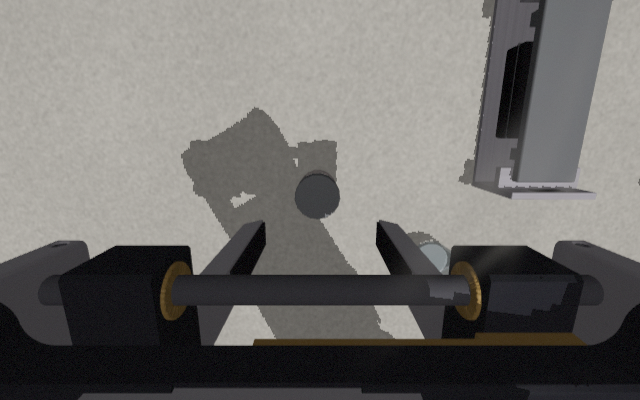

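Request:
jog_arm(targets=[[7.5,[-0.2,3,0.03],0],[7.5,[-0.25,7,0.03],0],[7.5,[-0.25,10,0.03],0],[7.5,[-0.25,12,0.03],0],[7.5,[-0.25,13,0.03],0],[7.5,[-0.25,13.35,0.03],0],[6.0,[-0.25,13.35,0.03],0],[5.4,[-0.25,13.35,0.03],0],[5.2,[-0.25,13.35,0.03],0],[5.0,[-0.25,13.35,0.03],0]], grip_force=12)

```text
time_s: 26.95
ee_pos: [0.3933, 0.3475, 0.052]
eef_rot: [-1.57, 0.001, -1.44]
force: [-0.3, 0.0, 0.6]
grip_width: 0.0504
```

Request:
jog_arm(targets=[[4.8,[0,0,0],0],[4.2,[0,0,0],0],[4.2,[0,0,0],0],[4.2,[0,0,0],0],[4.2,[0,-0.3,0],0],[4.2,[0,-1,0],0],[4.2,[0,-3,0],0],[4.2,[0,-7,0],0],[4.2,[0,-10.5,0],0],[4.2,[0,-13,0],0]])

```text
time_s: 27.95
ee_pos: [0.3933, 0.3475, 0.1842]
eef_rot: [-1.569, 0.001, -1.44]
force: [-0.0, -0.4, -0.6]
grip_width: 0.0474
```

```bash
python3 -c "
from h import *
look('wrist','wrist15')
plan((.532,.129,.18,-1.44))
"
```

```text
t 28.0 pos [0.3942 0.3482 0.1876] rot [-1.5648  0.0034 -1.4399] F [0.2  0.22 4.19] w 47.8
(0.532, 0.129, 0.18, -1.44) -> [23.53  0.74 10.8 ] turn 0.0
```

View pics/wrist15.png

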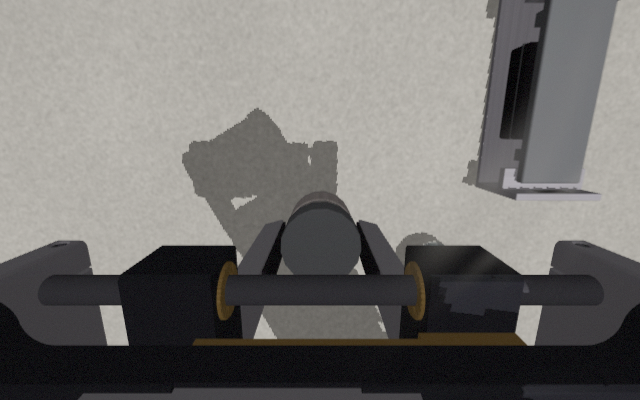

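Request:
jog_arm(targets=[[4.2,[2,0,0.9],0],[4.2,[5,0,2.3],0],[4.2,[9,0,4.1],0],[4.2,[13,0,6],0],[4.2,[17,0,7.8],0],[4.2,[20,0,9.2],0],[4.2,[22,0,10.1],0],[4.2,[23.2,0,10.7],0],[4.2,[23.4,0,10.8],0],[4.2,[23.4,0,10.8],0]])

```text
time_s: 29.0
ee_pos: [0.5304, 0.1298, 0.1812]
eef_rot: [-1.571, 0.0, -1.44]
force: [0.3, 0.4, -0.7]
grip_width: 0.0476
```

Request:
jog_arm(targets=[[4.2,[0,0.5,0],0],[4.2,[0,1,0],0],[4.2,[0,1,0],0]])

```text
time_s: 29.3
ee_pos: [0.53, 0.1299, 0.1704]
eef_rot: [-1.572, -0.0, -1.439]
force: [0.2, -0.4, -0.9]
grip_width: 0.0473
```

```bash
python3 -c "
from h import *
d=look('wrist','wrist16');w=cloud(d)
print(w[190:275:6,320].round(4))
pix('jar',d,282,360,195,275,.172,.19)
reg('cheeks',w,.068,.09,(.533,.128),(.14,.07))
reg('div',w,.056,.067,(.53,.128),(.094,.06))
plan((.532,.129,.114,-1.44))
"
```

```text
[[0.5409 0.1308 0.061 ]
 [0.5525 0.1323 0.1412]
 [0.5535 0.1324 0.1628]
 [0.5536 0.1324 0.1773]
 [0.5504 0.132  0.1784]
 [0.547  0.1315 0.1788]
 [0.5431 0.131  0.1778]
 [0.5395 0.1305 0.1778]
 [0.5358 0.13   0.1775]
 [0.5325 0.1296 0.1784]
 [0.5285 0.1291 0.1778]
 [0.5249 0.1286 0.1782]
 [0.5216 0.1281 0.1792]
 [0.5176 0.1276 0.1786]
 [0.5139 0.1271 0.179 ]]
jar 4567 [0.5333 0.1294 0.1783] [533.5 129.1] [41.8 45.3] 5.8
cheeks 938 [0.633  0.1408 0.0741] [633.2 141.4] [ 7.2 82.9] 7.7
div 5930 [0.5791 0.1342 0.0616] [536.5 128.7] [172.   60.2] 7.5
t 29.35 pos [0.5303 0.1299 0.1709] rot [-1.5716  0.     -1.4393] F [ 0.69 -0.65 -0.57] w 48.0
(0.532, 0.129, 0.114, -1.44) -> [0.11 5.69 0.16] turn 0.001
```

Request:
jog_arm(targets=[[4.2,[0.09,1,0.04],0],[4.2,[0.09,2.5,0.04],0],[4.2,[0.09,3.8,0.04],0],[4.2,[0.09,4.7,0.04],0],[4.2,[0.09,5.2,0.04],0],[4.2,[0.09,5.35,0.04],0],[4.2,[0.09,5.4,0.04],0],[4.2,[0.09,5.4,0.04],0]])

```text
time_s: 30.15
ee_pos: [0.5314, 0.1286, 0.1177]
eef_rot: [-1.57, 0.0, -1.44]
force: [-0.1, 0.3, -0.4]
grip_width: 0.0478
```

Request:
jog_arm(targets=[[4.2,[0,0.05,0],0],[4.2,[0,0.1,0],0],[4.2,[0,0.1,0],0],[4.2,[0,0.1,0],0]])

```text
time_s: 30.55
ee_pos: [0.5312, 0.1286, 0.1164]
eef_rot: [-1.571, 0.0, -1.44]
force: [-0.4, -0.8, -1.1]
grip_width: 0.0478
```

Request:
jog_arm(targets=[[4.2,[0,0.05,0],0],[4.2,[0,0.1,0],0],[4.2,[0,0.15,0],0],[4.2,[0,0.15,0],0],[4.2,[0,0.15,0],0]])

```text
time_s: 31.05
ee_pos: [0.5312, 0.1286, 0.1148]
eef_rot: [-1.571, 0.0, -1.44]
force: [0.1, -0.1, -0.4]
grip_width: 0.0477
```

Request:
jog_arm(targets=[[4.2,[0,0.05,0],0],[4.2,[0,0.06,0],0],[4.2,[0,0.06,0],0],[4.2,[0,0.06,0],0]])

```text
time_s: 31.45
ee_pos: [0.5312, 0.1286, 0.1143]
eef_rot: [-1.571, -0.0, -1.44]
force: [-0.4, -0.0, 0.1]
grip_width: 0.0479
```

Request:
jog_arm(targets=[[4.2,[0,0.05,0],0],[4.2,[0,0.06,0],0],[4.2,[0,0.06,0],0],[4.2,[0,0.06,0],0]])

```text
time_s: 31.85
ee_pos: [0.5312, 0.1286, 0.1137]
eef_rot: [-1.571, -0.0, -1.44]
force: [0.3, -0.4, -0.4]
grip_width: 0.0479
```

Request:
jog_arm(targets=[[4.2,[0,0.04,0],0],[4.2,[0,0.05,0],0],[4.2,[0,0.05,0],0],[4.2,[0,0.05,0],0]])

```text
time_s: 32.25
ee_pos: [0.5313, 0.1286, 0.1136]
eef_rot: [-1.57, 0.0, -1.44]
force: [-2.9, -0.3, 5.7]
grip_width: 0.0477
```

Contact. Release and rise; then back off for a clear view.

Request:
jog_arm(targets=[[4.9,[0,0,0],0],[5.2,[0,0,0],0],[6,[0,0,0],0],[7.0,[0,0,0],0],[7.0,[0,0,0],0],[7.0,[0,-1,0],0],[7.0,[0,-4,0],0],[7.0,[0,-8,0],0],[7.0,[0,-10,0],0],[7.0,[0,-10,0],0]])

```text
time_s: 33.25
ee_pos: [0.5322, 0.1288, 0.2169]
eef_rot: [-1.565, 0.0, -1.44]
force: [0.3, 0.1, 0.0]
grip_width: 0.0703
```

Request:
jog_arm(targets=[[7.0,[0,0,-3],0],[7.0,[0,-1,-7],0],[7.0,[0,-2,-11],0],[7.0,[0,-3,-14],0],[7.0,[0,-3,-16],0],[7.0,[0,-3,-17],0],[7.0,[0,-3,-17],0],[7.0,[0,-3,-17],0]])

```text
time_s: 34.05
ee_pos: [0.3631, 0.1065, 0.2429]
eef_rot: [-1.571, -0.0, -1.44]
force: [0.4, -0.1, 0.8]
grip_width: 0.0695
```

```bash
python3 -c "
from h import *
plan((.4,.12,.2,-1.44))
d=look('wrist','wrist17');w=cloud(d)
reg('jar',w,.117,.13,(.53,.128),(.05,.05))
reg('div',w,.056,.067,(.53,.128),(.11,.06))
reg('cheeks',w,.068,.09,(.53,.128),(.14,.07))
t=look('top','top17');s=look('scene','scene17')
for n,d in(('top',t),('scene',s)):
  w=cloud(d); print(n)
  reg('jar',w,.117,.13,(.53,.128),(.05,.05)); reg('div',w,.056,.067,(.53,.128),(.094,.06)); reg('dish',w,.042,.05,(.532,-.115),(.045,.045)); reg('lb',w,.02,.035,(.53,-.115))
o=np.zeros((600,800,3),np.uint8); o[:400,:640]=s['img']; c=cv2.resize(t['img'][90:260,150:450],(353,200)); o[400:,:353]=c; o[400:,400:720]=cv2.resize(load('wrist17')['img'],(320,200)); cv2.imwrite('pics/f.png',o[:,:,::-1])
"
```

```text
t 34.05 pos [0.3631 0.1065 0.2429] rot [-1.5711 -0.     -1.4401] F [ 0.43 -0.07  0.83] w 69.5
(0.4, 0.12, 0.2, -1.44) -> [-0.86  4.29  3.83] turn -0.0
jar 1996 [0.5264 0.1272 0.1216] [524.8 127.2] [35.6 47.1] 8.1
div 4060 [0.4838 0.122  0.0617] [503.2 124.4] [128.   60.1] 7.6
cheeks 654 [0.4528 0.1177 0.0762] [475.4 120.8] [101.6  82.5] 7.5
top
jar 268 [0.5335 0.1269 0.1223] [533.2 127.1] [44.7 46.7] 87.6
div 1138 [0.5308 0.1253 0.0623] [531.4 125.1] [189.4  68.3] 6.0
dish 265 [ 0.5323 -0.1134  0.0462] [ 532.1 -113.7] [53.  50.7] 50.7
lb 2286 [ 0.5319 -0.1149  0.0288] [ 532.7 -115.1] [161.7 129.9] 4.8
scene
jar 358 [0.5323 0.1288 0.1232] [531.4 128.2] [49. 45.] 45.7
div 1503 [0.541  0.1332 0.0632] [530.5 130.2] [197.2  83.1] 6.8
dish 283 [ 0.5302 -0.1122  0.0472] [ 529.2 -113.8] [54.3 52.7] 50.8
lb 2288 [ 0.5361 -0.1078  0.0298] [ 529.6 -113.7] [162.6 133. ] 4.7
```

View pics/f.png

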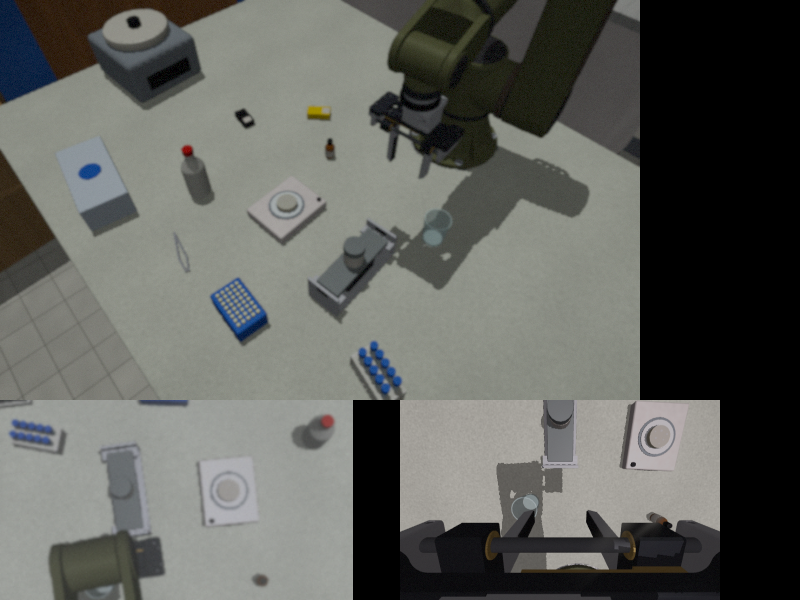

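```bash
python3 -c "
from h import *
print(ctrl.hand_in())"
```

```text
the job is handed in; nothing more can be done
None
```

The stack is apart and everything is loaded as asked. I set the Petri dish on the glass, then the slide box on the carrier floor, the divider on its ledges and the jar on the divider. The job was handed in at about 34 s, with no drops and force readings of 6 N or less.

Last checks on each part:
- **Dish:** about 0.5–1.5 mm from the middle of the glass, depending on the camera, and lying flat.
- **Slide box:** about 0.4 mm and 0.3° from the carrier's centre, measured just after I released it.
- **Divider:** about 0.5 mm or less off sideways, turned to match the carrier, and level on both ledges. The gap to the far cheek was about 7.8 mm just before lowering, against 8 mm expected.
- **Jar:** upright, about 1 mm from the middle.
- **Bystanders:** the beaker, tube rack and wash bottle look unmoved in the final picture.

The cameras disagreed by 2–3 mm in x, so I judged each placement against its target within the same camera view. The final overhead, scene and wrist outlines of the divider were distorted or cut off, partly by the jar and arm. For its position I relied on the clearer wrist measurement taken just after release. It missed the near end, so the lengthwise centring rests on the far-cheek gap.

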